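# Snap the biscuit box lid shut all round

### The job

The lid of the biscuit box has popped up: go round its rim and press down, with the fingertips, each of the six raised rim sections in turn, all the way, until every one has clicked shut and lies level. Only press: do not grip, lift or shove the box, leave it standing where it is, and leave the jars and the pepper mill beside it alone.

Things in the scene. Friction and masses are not known exactly. Their poses are not given: they have to be found in the camera images.
- food_box: Clear plastic box of biscuits with a white snap lid, 156 x 216 mm over the lid, 72 mm high when shut, about 0.9 kg, loose on the worktop. Origin: centre of its underside; x across it (away from the robot at yaw 0), y along it, z up; yaw varies by about 45 degrees either way. The lid's middle (86 x 148 mm) is fixed and recessed, top at 64 mm; six hinged rim sections lie round it, 3 to 4 mm apart.
- near_left (a joint): Rim section on the near long side, left half (-x, +y side in the box's frame), white, 104 mm long. 0 = clicked shut, level; 0.28 rad = fully open, sloping up; it starts open by 0.12 to 0.28. Its tight snap bead resists all the way: pushing it down takes about 7 N at its press point (less at the outer edge), it stays where it is left, and it is home when it stops hard.
- near_left_press (a point): Press point on top of that section, mid-length, 24 mm outward of its hinge (its inner edge), 10 mm inside its outer edge; the plate is 34 mm deep and 6 mm thick. This point is 72 mm above the worktop when shut, up to 7 mm higher when open (the outer edge up to 9.5 mm).
- near_right (a joint): Rim section on the near long side, right half (-x, -y side in the box's frame), white, 104 mm long. 0 = clicked shut, level; 0.28 rad = fully open, sloping up; it starts open by 0.12 to 0.28. Its tight snap bead resists all the way: pushing it down takes about 7 N at its press point (less at the outer edge), it stays where it is left, and it is home when it stops hard.
- near_right_press (a point): Press point on top of that section, mid-length, 24 mm outward of its hinge (its inner edge), 10 mm inside its outer edge; the plate is 34 mm deep and 6 mm thick. This point is 72 mm above the worktop when shut, up to 7 mm higher when open (the outer edge up to 9.5 mm).
- end_right (a joint): Rim section on the right short end (-y side in the box's frame), white, 80 mm long. 0 = clicked shut, level; 0.28 rad = fully open, sloping up; it starts open by 0.12 to 0.28. Its tight snap bead resists all the way: pushing it down takes about 7 N at its press point (less at the outer edge), it stays where it is left, and it is home when it stops hard.
- end_right_press (a point): Press point on top of that section, mid-length, 24 mm outward of its hinge (its inner edge), 10 mm inside its outer edge; the plate is 34 mm deep and 6 mm thick. This point is 72 mm above the worktop when shut, up to 7 mm higher when open (the outer edge up to 9.5 mm).
- far_right (a joint): Rim section on the far long side, right half (+x, -y side in the box's frame), white, 104 mm long. 0 = clicked shut, level; 0.28 rad = fully open, sloping up; it starts open by 0.12 to 0.28. Its tight snap bead resists all the way: pushing it down takes about 7 N at its press point (less at the outer edge), it stays where it is left, and it is home when it stops hard.
- far_right_press (a point): Press point on top of that section, mid-length, 24 mm outward of its hinge (its inner edge), 10 mm inside its outer edge; the plate is 34 mm deep and 6 mm thick. This point is 72 mm above the worktop when shut, up to 7 mm higher when open (the outer edge up to 9.5 mm).
- far_left (a joint): Rim section on the far long side, left half (+x, +y side in the box's frame), white, 104 mm long. 0 = clicked shut, level; 0.28 rad = fully open, sloping up; it starts open by 0.12 to 0.28. Its tight snap bead resists all the way: pushing it down takes about 7 N at its press point (less at the outer edge), it stays where it is left, and it is home when it stops hard.
- far_left_press (a point): Press point on top of that section, mid-length, 24 mm outward of its hinge (its inner edge), 10 mm inside its outer edge; the plate is 34 mm deep and 6 mm thick. This point is 72 mm above the worktop when shut, up to 7 mm higher when open (the outer edge up to 9.5 mm).
- end_left (a joint): Rim section on the left short end (+y side in the box's frame), white, 80 mm long. 0 = clicked shut, level; 0.28 rad = fully open, sloping up; it starts open by 0.12 to 0.28. Its tight snap bead resists all the way: pushing it down takes about 7 N at its press point (less at the outer edge), it stays where it is left, and it is home when it stops hard.
- end_left_press (a point): Press point on top of that section, mid-length, 24 mm outward of its hinge (its inner edge), 10 mm inside its outer edge; the plate is 34 mm deep and 6 mm thick. This point is 72 mm above the worktop when shut, up to 7 mm higher when open (the outer edge up to 9.5 mm).
- honey_jar: Glass honey jar with a grey lid, 66 x 72 x 102 mm, loose bystander beside the left short end of the box. Origin: centre of its underside.
- spice1: Spice jar with a dark cap, 44 mm wide, 96 mm high, loose bystander beyond the far long side. Origin: centre of its underside.
- pepper_mill: Pepper mill with a grey top, 44 mm wide, 90 mm high, loose bystander off the far right corner. Origin: centre of its underside.

How it is judged:
By the outcome, as a careful person would: the job done as asked, in the order asked, and still so for the second after the job is handed in, with the robot touching nothing.
It also fails if it takes over 54 s, if anything falls off the work surface, if the arm or the gripper's body presses on something with over 40 N, if the wrist force passes 120 N, or if a joint passes its speed limit or range.

### The arm

A 6-joint arm with a two-finger parallel gripper is mounted at the origin on the work surface; the furniture and walls round the work are solid. World frame = base frame: x ahead of the robot, y to its left, z up, the work surface at z = 0. Lengths are in m, angles in rad, forces in N, time in s.
With the tool pointing down it reaches from about 0.35 to 0.775 m from the base axis. Payload 7.3 kg.
Tool frame: the origin (TCP) lies midway between the tips of the shut fingers; the grasp point (between the pads) lies grasp_offset behind it (grasp_offset is the distance from the TCP to the grasp point, in m); z points along the fingers, y is the line along which they close (so a half turn about z gives the same grasp; the last joint's range is limited). The gripper opens to 92 mm and grips with 3 to 60 N. Pads are 19 mm wide; open, the fingers measure 130 mm over their backs; the gripper's body (75 mm by 190 mm) begins 47 mm behind the grasp point.
Start: joints at [1.126, 0.342, 1.524, -0, 1.275, -0.146], TCP at [0.155, 0.502, 0.205] pointing down, gripper open.
Joint ranges: [-2.53, 2.53], [-0.77, 2.02], [0.04, 2.7], [-1, 4.14], [0.28, 2.66], [-3.11, 3.11]. Speed limits (rad/s): [2.57, 2.57, 3.14, 3.14, 3.14, 3.14].

### API

Orientations are given as [roll, pitch, yaw] about the fixed x, y, z axes, in that order (R = Rz(yaw) Ry(pitch) Rx(roll)).
In Python, from cell import * gives the robot as it stands.
- The arm moves only by the tool step_arm, never from a script. Its argument "plan" is a list of rows, each a list of 5 numbers: the closure, from -1 (fully open) to 1 (shut), then the shift along the tool's x, y, z in m, then the turn about the tool's z in rad. In form: [[hand, x, y, z, twist], ...]. A call has 1 to 20 rows; each row is the pose to reach, as a shift and turn from the pose commanded when the call began, along the tool's axes at that moment; what a row does not reach only later rows make up. A row lasts 1/8 s, in which the tool goes at most 62.5 mm and 10.7 degrees, less where a joint would pass 70% of its speed; a pose out of reach is approached as far as the arm can. A call with a gripper value outside its range is refused whole. The fingers move at their own pace and stop on an object; "grip_force" is the grip in N (left out, the last holds). Time passes only in rows, so rows that repeat a pose let the fingers close. It gives the time, the measured TCP pose, the force, the opening and the grip force at its end, in the units of the state.
- observe(): the state, without advancing time (a new reading comes with each control period).
- read_camera(name): name is "scene" or "top"; returns a dict with "img" (420x560x3 uint8, red, green, blue), "range_z" (420x560 float32, m along the optical axis (not along the pixel's ray), 0 where there is no reading), "fx", "fy", "cx", "cy" (pixels), "k1" (the pictures are not rectified: a ray, as slopes to the right and down, at radius r is drawn at 1 + k1 r^2 times it, then the intrinsics apply), "R" (3x3) and "t" (3): a world point X has camera coordinates R X + t. Camera axes: x right, y down, z forward; pixel columns grow to the right and rows downward; lengths in m; the calibration is good to about 2 mm. A picture is of the moment at which its call begins.
- hand_in(): hands the job in; it is judged then, once.
The state is a dict: "time": time; "qpos": joint angles; "qvel": joint speeds; "joint_efforts": joint torques, N m; "tool_pos": TCP position; "tool_rot": TCP orientation; "contact_force": force on the tool from outside, world axes, zero at the start; "torque": the same for the moment, N m; "opening": finger opening in m; "grip_force": force on a finger pad.
Only numpy, scipy, OpenCV 4.12 (cv2) and the standard library are available. Lean on these libraries where they do the work, as an engineer would, in place of code of your own. Each camera call takes 0.05 s, during which the arm holds its last target. There are 200 camera calls.

## Working session

There is one attempt and no reset: what is moved stays moved. The work goes in short steps, Python scripts to look and compute and a tool call to move; the robot and the scene stay as the last step left them, time stands still between calls to the robot, and variables do not carry over. Pictures are saved under pics/ and viewed, at most 10 in all, crops included, and the job is handed in when it is done.

Besides the shell and the picture viewer there is one more tool, called after "Call:" by a JSON object that holds its "op" and its "data", one argument or row to a line. step_arm: Moves the arm, as the interface text tells. Its arguments: {"type":"object","properties":{"plan":{"type":"array","items":{"type":"array","items":{"type":"number"}}},"grip_force":{"type":"number"}},"required":["plan"]}

```bash
mkdir -p pics; cat > h.py <<'E'
from cell import *
import numpy as np, cv2
def cloud(c):
    z=c["range_z"]; v,u=np.mgrid[:z.shape[0],:z.shape[1]]
    xd=(u-c["cx"])/c["fx"]; yd=(v-c["cy"])/c["fy"]
    x,y=xd.copy(),yd.copy()
    for _ in range(10):
        s=1+c["k1"]*(x*x+y*y); x,y=xd/s,yd/s
    P=np.stack([x*z,y*z,z],-1)
    return (P-c["t"])@c["R"]
E
python3 - <<'E'
from h import *
for n in("top","scene"):
    c=read_camera(n); cv2.imwrite(f"pics/{n}0.png",c["img"][...,::-1]); np.savez(f"{n}.npz",**c)
    print(n,-c["R"].T@c["t"])
s=observe(); print(s)
E
```

```text
top [0.39776013 0.04069711 1.08231034]
scene [ 0.0515485  -0.49255398  0.98271329]
{'time': 0.1, 'qpos': array([ 1.12600804e+00,  3.42660088e-01,  1.52490545e+00, -9.23443201e-06,
        1.27534673e+00, -1.46008888e-01]), 'qvel': array([-0.00019116, -0.00164943, -0.00178448, -0.00126857,  0.00023093,
        0.00064352]), 'joint_efforts': array([ 2.36665393e-03, -4.31997728e+01, -2.44696230e+01,  7.20825372e-02,
        5.24606660e-02, -6.51111532e-05]), 'tool_pos': array([0.15436171, 0.50140889, 0.2041164 ]), 'tool_rot': array([-3.14028579e+00, -1.83255725e-04,  2.84281583e+00]), 'contact_force': array([-0.569746  , -0.04762758, -0.2572423 ]), 'torque': array([-0.00999072, -0.02325367,  0.03882553]), 'grip_force': 0.0, 'opening': 0.09177515529025197}
```

View pics/top0.png

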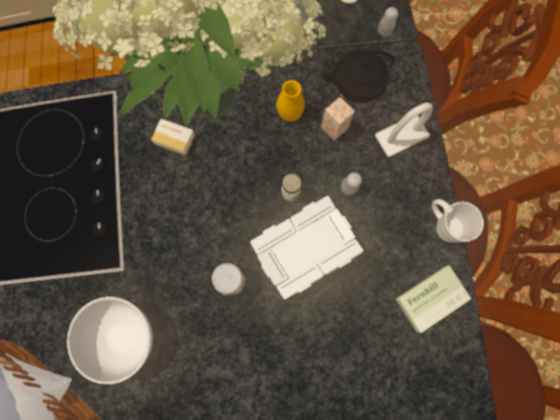

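View pics/scene0.png

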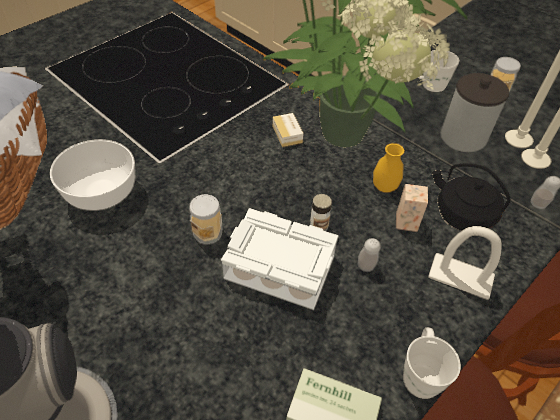

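```bash
cat > fit.py <<'E'
from h import *
def fit(c,show=None):
    P=cloud(c); X=P.reshape(-1,3); rgb=c["img"].reshape(-1,3).astype(int)
    v,u=np.mgrid[:420,:560]; 
    m=(X[:,2]>.055)&(X[:,2]<.088)&(rgb.min(1)>140)
    lab=cv2.connectedComponents(cv2.morphologyEx(m.reshape(420,560).astype('uint8'),cv2.MORPH_CLOSE,np.ones((5,5))))[1]
    return X,m,lab
def local(p,ctr,yaw):
    c,s=np.cos(yaw),np.sin(yaw); d=p[:,:2]-ctr
    return np.c_[d@[c,s],d@[-s,c],p[:,2]]
E
cat > a.py <<'E'
from fit import *
def run(names):
  for n in names:
    c=dict(np.load(f"{n}.npz")); X,m,lab=fit(c)
    l=lab[247,306] if n=="top" else lab[255,285]
    p=X[m&(lab.ravel()==l)]
    r=cv2.minAreaRect((p[:,:2]*1000).astype('float32')); print(n,len(p),r)
    print(cv2.boxPoints(r))
run(["top","scene"])
c=dict(np.load("top.npz")); X=cloud(c)
for nm,(u,v) in dict(honey=(228,279),spice=(291,182),mill=(354,180)).items():
    q=X[v-14:v+15,u-14:u+15].reshape(-1,3); q=q[q[:,2]>.075]; print(nm,q.mean(0),q.min(0),q.max(0))
i=cv2.resize(c["img"][190:305,240:370,::-1],None,fx=5,fy=5,interpolation=cv2.INTER_CUBIC); cv2.imwrite("pics/crop.png",i)
E
python3 a.py
```

```text
top 6319 ((536.583740234375, -46.19624328613281), (162.69203186035156, 223.43650817871094), 23.451433181762695)
[[ 417.4964    23.92043]
 [ 506.4178  -181.05971]
 [ 655.6711  -116.31291]
 [ 566.7497    88.66722]]
scene 6109 ((536.0989379882812, -48.340057373046875), (166.03564453125, 222.81100463867188), 23.10531997680664)
[[ 416.02237    21.550995]
 [ 503.4584   -183.38724 ]
 [ 656.17554  -118.23111 ]
 [ 568.7395     86.70712 ]]
honey [0.48208209 0.13882223 0.10908531] [0.39776013 0.04069711 0.075685  ] [0.51470822 0.17081297 1.08231034]
spice [ 0.67988322 -0.02908658  0.10716349] [ 0.39776013 -0.05137435  0.07514013] [0.70718715 0.04069711 1.08231034]
mill [ 0.67021194 -0.17429904  0.1114479 ] [ 0.39776013 -0.19674748  0.07567714] [0.69514677 0.04069711 1.08231034]
```

View pics/crop.png

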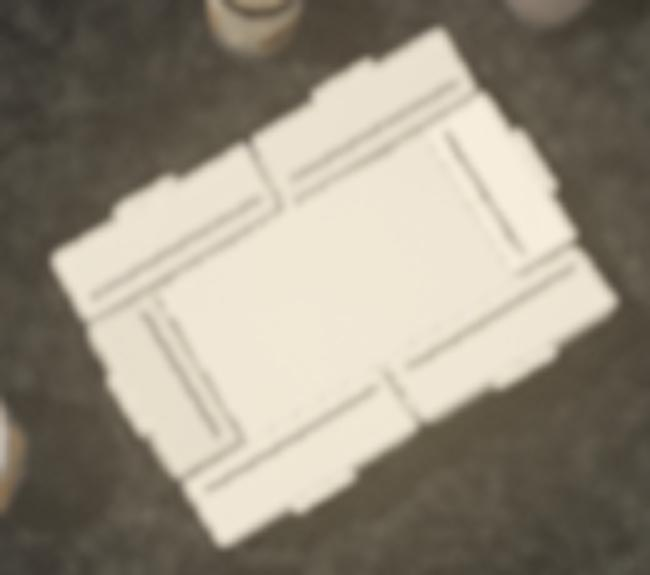

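```bash
cat > plan.py <<'E'
from fit import *
from scipy.spatial.transform import Rotation as Ro
ctr=np.array([.5363,-.0472]); yaw=np.radians(23.3)
L=dict(near_left=(-68,54),near_right=(-68,-54),end_right=(0,-98),far_right=(68,-54),far_left=(68,54),end_left=(0,98))
c,s=np.cos(yaw),np.sin(yaw); B=np.array([[c,-s],[s,c]])
W={k:ctr+B@np.array(v)/1000 for k,v in L.items()}
def heights(n="top"):
    cm=read_camera(n); P=local(cloud(cm).reshape(-1,3),ctr,yaw)*1000
    for k,(a,b) in L.items():
        ax=0 if abs(a)>50 else 1; o=P[:,ax]*np.sign((a,b)[ax]); t=P[:,1-ax]-(a,b)[1-ax]
        e=44 if ax==0 else 74
        m=(o>e+5)&(o<e+32)&(abs(t)<32)&(P[:,2]>55)&(P[:,2]<95)
        f=np.polyfit(o[m]-e,P[m,2],1); print(n,k,m.sum(),"z24 %.1f ang %.3f"%(np.polyval(f,24),f[0]))
    m=(abs(P[:,0])<35)&(abs(P[:,1])<65)&(abs(P[:,2]-64)<12); print("mid",P[m,2].mean())
    return cm
E
python3 - <<'E'
from plan import *
heights(); heights("scene")
s=observe(); R=Ro.from_euler('xyz',s['tool_rot']).as_matrix(); print(R.round(3))
for k,w in W.items(): print(k,w, "tool shift",(R.T@(np.r_[w,.2]-s['tool_pos'])).round(4))
print("twist",-(yaw+np.pi-s['tool_rot'][2]),s['tool_rot'],grasp_offset)
E
```

```text
top near_left 337 z24 76.4 ang 0.128
top near_right 323 z24 77.7 ang 0.167
top end_right 328 z24 77.9 ang 0.204
top far_right 314 z24 77.4 ang 0.225
top far_left 328 z24 76.7 ang 0.176
top end_left 325 z24 77.2 ang 0.176
mid 64.19063006471849
scene near_left 331 z24 73.8 ang -0.099
scene near_right 391 z24 74.1 ang -0.166
scene end_right 316 z24 78.0 ang 0.241
scene far_right 325 z24 77.2 ang 0.194
scene far_left 293 z24 76.3 ang 0.153
scene end_left 304 z24 77.3 ang 0.177
mid 63.9569720843492
[[-0.956  0.294 -0.   ]
 [ 0.294  0.956 -0.001]
 [ 0.    -0.001 -1.   ]]
near_left [ 0.45248619 -0.02450099] tool shift [-0.4397 -0.415   0.0046]
near_right [ 0.4952051 -0.1236932] tool shift [-0.5097 -0.4972  0.0047]
end_right [ 0.57506346 -0.13720775] tool shift [-0.59   -0.4866  0.0047]
far_right [ 0.62011381 -0.06989901] tool shift [-0.6132 -0.4091  0.0046]
far_left [0.5773949 0.0292932] tool shift [-0.5432 -0.3268  0.0046]
end_left [0.49753654 0.04280775] tool shift [-0.4629 -0.3374  0.0046]
twist -0.7054154845507505 [-3.14074631e+00 -9.12486135e-05  2.84283888e+00] 0.0188
```

Call:
{"op": "step_arm", "data": {
  "plan": [
    [1,-0.44,-0.415,0.005,-0.706],
    [1,-0.44,-0.415,0.005,-0.706],
    [1,-0.44,-0.415,0.005,-0.706],
    [1,-0.44,-0.415,0.005,-0.706],
    [1,-0.44,-0.415,0.005,-0.706],
    [1,-0.44,-0.415,0.005,-0.706],
    [1,-0.44,-0.415,0.005,-0.706],
    [1,-0.44,-0.415,0.005,-0.706],
    [1,-0.44,-0.415,0.005,-0.706],
    [1,-0.44,-0.415,0.005,-0.706],
    [1,-0.44,-0.415,0.005,-0.706],
    [1,-0.44,-0.415,0.005,-0.706],
    [1,-0.44,-0.415,0.005,-0.706],
    [1,-0.44,-0.415,0.005,-0.706],
    [1,-0.44,-0.415,0.005,-0.706]
  ]
}}

```text
time: 2.08
tool_pos: [0.4527, -0.0235, 0.1999]
tool_rot: [-3.141, 0.0, -2.733]
contact_force: [-0.4, 0.1, 0.5]
opening: 0.0002
grip_force: 0.0
```

Call:
{"op": "step_arm", "data": {
  "plan": [
    [1,0,-0.001,0.06,0],
    [1,0,-0.001,0.105,0],
    [1,0,-0.001,0.115,0],
    [1,0,-0.001,0.12,0],
    [1,0,-0.001,0.122,0],
    [1,0,-0.001,0.124,0],
    [1,0,-0.001,0.126,0],
    [1,0,-0.001,0.128,0],
    [1,0,-0.001,0.128,0]
  ]
}}

```text
time: 3.2
tool_pos: [0.4532, -0.0253, 0.0716]
tool_rot: [3.141, -0.0, -2.734]
contact_force: [0.7, -0.7, 0.1]
opening: 0.0003
grip_force: 0.0
```

Call:
{"op": "step_arm", "data": {
  "plan": [
    [1,0,0,0.001,0],
    [1,0,0,0.001,0]
  ]
}}

```text
time: 3.45
tool_pos: [0.4532, -0.0253, 0.0706]
tool_rot: [3.141, -0.0, -2.734]
contact_force: [-0.3, 0.5, 0.1]
opening: 0.0004
grip_force: 0.0
```

Call:
{"op": "step_arm", "data": {
  "plan": [
    [1,0,0,0.001,0],
    [1,0,0,0.001,0]
  ]
}}

```text
time: 3.7
tool_pos: [0.4532, -0.0253, 0.0696]
tool_rot: [3.141, -0.0, -2.734]
contact_force: [0.4, 0.3, -0.3]
opening: 0.0002
grip_force: 0.0
```

```bash
python3 - <<'E'
from h import *
c=read_camera("scene"); X=cloud(c)
cv2.imwrite("pics/s1.png",cv2.resize(c["img"][130:330,170:400,::-1],None,fx=3,fy=3,interpolation=cv2.INTER_CUBIC)); print(observe())
E
```

```text
{'time': 3.75, 'qpos': array([-2.24924181e-01,  3.84100848e-01,  1.89582916e+00,  9.77766837e-05,
        8.61766114e-01, -2.20295504e+00]), 'qvel': array([-0.00098845, -0.00132269, -0.00099877,  0.00076605,  0.00103801,
        0.00132457]), 'joint_efforts': array([ 8.27874683e-04, -3.88398421e+01, -1.79967320e+01, -5.87118929e-02,
        4.06513573e-02,  4.29825639e-05]), 'tool_pos': array([ 0.4532339 , -0.02529786,  0.06965843]), 'tool_rot': array([ 3.14147165e+00, -3.96276389e-05, -2.73442179e+00]), 'contact_force': array([-0.69892305, -0.18299581, -0.13533651]), 'torque': array([0.01879756, 0.05891211, 0.02249926]), 'grip_force': 0.0, 'opening': 0.00011390859250229502}
```

View pics/s1.png

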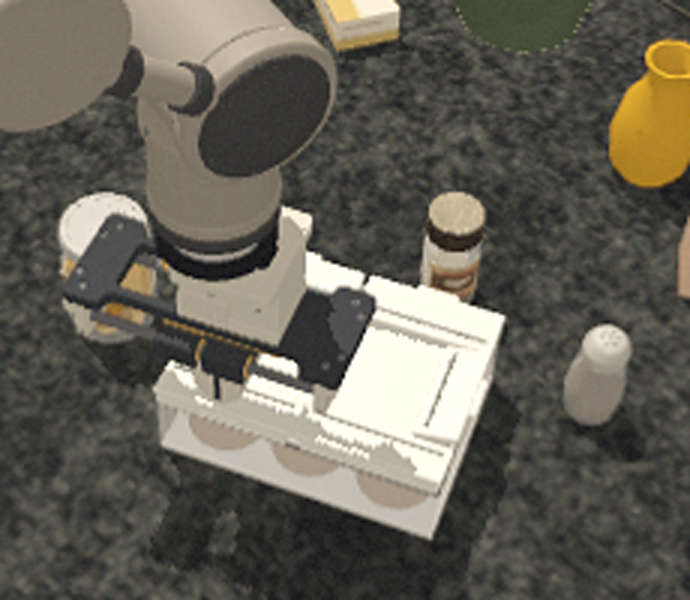

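```bash
python3 - <<'E'
from h import *
c=read_camera("scene"); o=observe()
def pr(X):
    p=c["R"]@X+c["t"]; x,y=p[:2]/p[2]; s=1+c["k1"]*(x*x+y*y); return np.array([c["fx"]*x*s+c["cx"],c["fy"]*y*s+c["cy"]])
T=o["tool_pos"]; print(pr(T))
x0,y0=200,205
i=cv2.resize(c["img"][y0:y0+95,x0:x0+130,::-1],None,fx=6,fy=6,interpolation=cv2.INTER_CUBIC)
for q in (T,T+[0,0,.05]):
    cv2.circle(i,tuple(int(a) for a in (pr(q)-[x0,y0])*6),4,(0,0,255),-1)
cv2.imwrite("pics/s2.png",i)
E
```

```text
[244.49637593 265.102772  ]
```

View pics/s2.png

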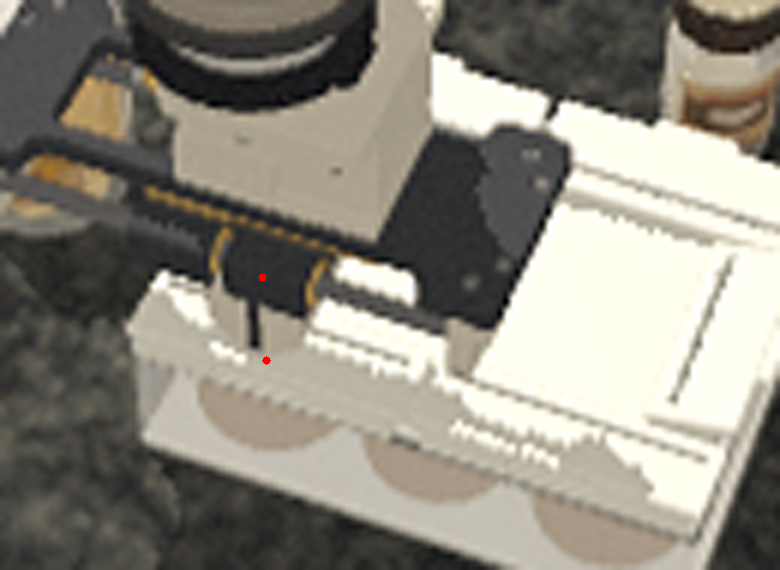

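Call:
{"op": "step_arm", "data": {
  "plan": [
    [1,0,0,0.001,0]
  ]
}}

```text
time: 3.92
tool_pos: [0.4533, -0.0253, 0.0687]
tool_rot: [-3.142, 0.0, -2.734]
contact_force: [0.5, -0.2, -0.9]
opening: 0.0006
grip_force: 0.0
```

Call:
{"op": "step_arm", "data": {
  "plan": [
    [1,0,0,0.001,0]
  ]
}}

```text
time: 4.05
tool_pos: [0.4533, -0.0253, 0.0677]
tool_rot: [3.142, 0.0, -2.734]
contact_force: [-0.2, -0.2, 0.6]
opening: 0.0005
grip_force: 0.0
```

```bash
python3 - <<'E'
from plan import *
cm=read_camera("scene"); P=local(cloud(cm).reshape(-1,3),ctr,yaw)*1000
for nm,sy in (("near_left",1),("near_right",-1)):
  for a,b in((6,28),(32,45),(68,82),(84,100)):
    t=P[:,1]*sy; m=(t>a)&(t<b)&(-P[:,0]>50)&(-P[:,0]<74)&(P[:,2]>60)&(P[:,2]<90)
    if m.sum()>5:
        o=-P[m,0]-44; print(nm,a,b,m.sum(),np.polyfit(o,P[m,2],1).round(3),np.median(P[m,2]).round(1),o.min().round(),o.max().round())
m=(abs(P[:,0])<30)&(P[:,1]<20)&(P[:,1]>-60)&(abs(P[:,2]-64)<12); print("mid",P[m,2].mean())
cm=read_camera("top"); P=local(cloud(cm).reshape(-1,3),ctr,yaw)*1000
for nm,sy in (("near_left",1),("near_right",-1)):
  for a,b in((4,20),(88,104)):
    t=P[:,1]*sy; m=(t>a)&(t<b)&(-P[:,0]>50)&(-P[:,0]<74)&(P[:,2]>60)&(P[:,2]<90)
    if m.sum()>5:
        o=-P[m,0]-44; print("top",nm,a,b,m.sum(),np.polyfit(o,P[m,2],1).round(3),np.median(P[m,2]).round(1))
E
```

```text
near_left 6 28 100 [ 0.143 73.026] 75.5 6.0 30.0
near_left 32 45 50 [ 0.176 72.002] 75.5 6.0 29.0
near_left 68 82 23 [ 0.25  70.232] 76.2 14.0 30.0
near_left 84 100 58 [ 0.177 72.227] 75.3 6.0 30.0
near_right 6 28 85 [ 0.216 73.088] 77.2 6.0 30.0
near_right 32 45 60 [ 0.172 73.397] 76.3 6.0 29.0
near_right 68 82 65 [ 0.149 73.946] 77.0 6.0 30.0
near_right 84 100 77 [ 0.156 73.932] 76.7 6.0 30.0
mid 63.97360967483216
top near_right 88 104 27 [ 0.254 72.561] 77.7
```

Call:
{"op": "step_arm", "data": {
  "plan": [
    [1,0,0,0.001,0],
    [1,0,0,0.002,0]
  ]
}}

```text
time: 4.4
tool_pos: [0.4533, -0.0253, 0.0657]
tool_rot: [3.142, 0.0, -2.734]
contact_force: [-0.5, -0.8, -0.4]
opening: 0.0004
grip_force: 0.0
```

Call:
{"op": "step_arm", "data": {
  "plan": [
    [1,0,0,0.001,0],
    [1,0,0,0.002,0]
  ]
}}

```text
time: 4.65
tool_pos: [0.4533, -0.0253, 0.0636]
tool_rot: [3.142, 0.0, -2.734]
contact_force: [0.2, 0.4, 0.7]
opening: 0.0003
grip_force: 0.0
```

```bash
python3 - <<'E'
from plan import *
o=observe(); print(o['tool_pos'],o['contact_force'])
cm=read_camera("scene"); T=o['tool_pos']
P=local(cloud(cm).reshape(-1,3),T[:2],yaw)*1000
m=(abs(P[:,0])<45)&(abs(P[:,1])<45)&(P[:,2]>60)&(P[:,2]<150)
im=cm["img"].reshape(-1,3)
Q=cloud(cm)
pc=cm["R"]@T+cm["t"]; print("tcp depth",pc[2])
PL=local(Q.reshape(-1,3),T[:2],yaw).reshape(420,560,3)*1000
for v in range(248,272,2):
    print(v,[tuple(PL[v,u].round().astype(int)) for u in range(234,252,3)])
E
```

```text
[ 0.45329208 -0.02528652  0.06364644] [0.18693748 0.40116805 0.66998998]
tcp depth 1.0986700732887613
248 [(np.int64(-35), np.int64(3), np.int64(175)), (np.int64(-30), np.int64(0), np.int64(169)), (np.int64(-30), np.int64(-7), np.int64(173)), (np.int64(-29), np.int64(-13), np.int64(175)), (np.int64(-26), np.int64(-18), np.int64(174)), (np.int64(-24), np.int64(-23), np.int64(173))]
250 [(np.int64(-36), np.int64(3), np.int64(168)), (np.int64(-38), np.int64(-4), np.int64(175)), (np.int64(-36), np.int64(-10), np.int64(176)), (np.int64(-33), np.int64(-14), np.int64(174)), (np.int64(-31), np.int64(-20), np.int64(174)), (np.int64(-28), np.int64(-25), np.int64(173))]
252 [(np.int64(-37), np.int64(3), np.int64(163)), (np.int64(-38), np.int64(-4), np.int64(169)), (np.int64(-38), np.int64(-10), np.int64(172)), (np.int64(-36), np.int64(-16), np.int64(173)), (np.int64(-36), np.int64(-22), np.int64(175)), (np.int64(-33), np.int64(-27), np.int64(174))]
254 [(np.int64(-35), np.int64(4), np.int64(154)), (np.int64(-39), np.int64(-4), np.int64(163)), (np.int64(-39), np.int64(-11), np.int64(166)), (np.i
[... 1640 characters left out ...]
nt64(6), np.int64(76)), (np.int64(-9), np.int64(-1), np.int64(80)), (np.int64(-5), np.int64(-6), np.int64(76)), (np.int64(-5), np.int64(-13), np.int64(80))]
268 [(np.int64(-7), np.int64(21), np.int64(57)), (np.int64(-10), np.int64(13), np.int64(65)), (np.int64(-14), np.int64(4), np.int64(76)), (np.int64(-12), np.int64(-2), np.int64(77)), (np.int64(-9), np.int64(-7), np.int64(76)), (np.int64(-9), np.int64(-14), np.int64(79))]
270 [(np.int64(-5), np.int64(23), np.int64(45)), (np.int64(-7), np.int64(15), np.int64(53)), (np.int64(-7), np.int64(8), np.int64(57)), (np.int64(-10), np.int64(-1), np.int64(66)), (np.int64(-14), np.int64(-9), np.int64(76)), (np.int64(-13), np.int64(-16), np.int64(78))]
```

```bash
python3 - <<'E'
from h import *
c=read_camera("scene"); o=observe()
def pr(X):
    p=c["R"]@X+c["t"]; x,y=p[:2]/p[2]; s=1+c["k1"]*(x*x+y*y); return np.array([c["fx"]*x*s+c["cx"],c["fy"]*y*s+c["cy"]])
T=o["tool_pos"]; print(pr(T))
x0,y0=218,238
i=cv2.resize(c["img"][y0:y0+45,x0:x0+60,::-1],None,fx=12,fy=12,interpolation=cv2.INTER_CUBIC)
i=(255*(i/255.)**1.6).astype('uint8')
cv2.circle(i,tuple(int(a) for a in (pr(T)-[x0,y0]+.5)*12),3,(0,0,255),-1)
cv2.imwrite("pics/s3.png",i)
E
```

```text
[244.55246933 266.76311093]
```

View pics/s3.png

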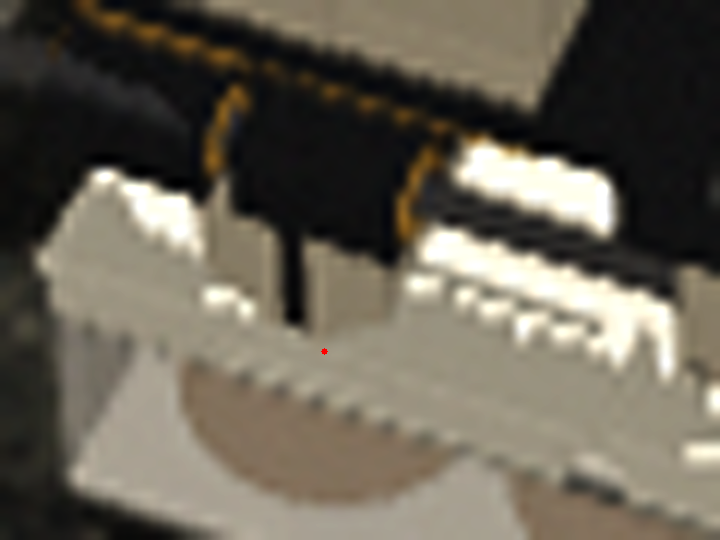

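Call:
{"op": "step_arm", "data": {
  "plan": [
    [1,0,0,0.001,0],
    [1,0,0,0.002,0],
    [1,0,0,0.003,0]
  ]
}}

```text
time: 5.12
tool_pos: [0.4533, -0.0253, 0.0606]
tool_rot: [3.142, 0.0, -2.734]
contact_force: [-0.0, 0.3, -0.0]
opening: -0.0
grip_force: 0.0
```

Call:
{"op": "step_arm", "data": {
  "plan": [
    [1,0,0,0.001,0],
    [1,0,0,0.002,0]
  ]
}}

```text
time: 5.38
tool_pos: [0.4533, -0.0253, 0.0586]
tool_rot: [3.142, 0.0, -2.734]
contact_force: [-0.2, 0.2, 1.0]
opening: 0.0004
grip_force: 0.0
```

Call:
{"op": "step_arm", "data": {
  "plan": [
    [1,0,0,0.001,0],
    [1,0,0,0.002,0]
  ]
}}

```text
time: 5.62
tool_pos: [0.4533, -0.0253, 0.0566]
tool_rot: [3.142, 0.0, -2.734]
contact_force: [0.3, 0.2, 0.5]
opening: 0.0002
grip_force: 0.0
```

Call:
{"op": "step_arm", "data": {
  "plan": [
    [1,0,0,0.001,0],
    [1,0,0,0.001,0]
  ]
}}

```text
time: 5.88
tool_pos: [0.4533, -0.0253, 0.0557]
tool_rot: [3.142, 0.0, -2.734]
contact_force: [-0.8, 0.2, -0.7]
opening: 0.0004
grip_force: 0.3
```

Call:
{"op": "step_arm", "data": {
  "plan": [
    [1,0,0,0.001,0],
    [1,0,0,0.001,0]
  ]
}}

```text
time: 6.12
tool_pos: [0.4532, -0.0253, 0.0549]
tool_rot: [-3.141, 0.0, -2.734]
contact_force: [-1.3, 0.5, 4.5]
opening: 0.0005
grip_force: 2.2
```

Call:
{"op": "step_arm", "data": {
  "plan": [
    [1,0,0,0.001,0],
    [1,0,0,0.001,0]
  ]
}}

```text
time: 6.38
tool_pos: [0.453, -0.0254, 0.0539]
tool_rot: [3.142, -0.0, -2.734]
contact_force: [-1.9, -1.5, 5.1]
opening: 0.0005
grip_force: 2.5
```

```bash
python3 - <<'E'
from plan import *
cm=read_camera("scene"); P=local(cloud(cm).reshape(-1,3),ctr,yaw)*1000
for a,b in((6,28),(84,100)):
    t=P[:,1]; m=(t>a)&(t<b)&(-P[:,0]>50)&(-P[:,0]<74)&(P[:,2]>60)&(P[:,2]<90)
    o=-P[m,0]-44; print(a,b,m.sum(),np.polyfit(o,P[m,2],1).round(3),np.median(P[m,2]).round(1))
E
```

```text
6 28 98 [ 0.129 72.211] 74.5
84 100 39 [ 0.152 71.333] 75.0
```

Call:
{"op": "step_arm", "data": {
  "plan": [
    [1,0,0,0.001,0],
    [1,0,0,0.001,0]
  ]
}}

```text
time: 6.68
tool_pos: [0.4528, -0.0254, 0.0528]
tool_rot: [3.142, -0.001, -2.734]
contact_force: [-2.5, -1.1, 4.9]
opening: 0.0006
grip_force: 2.5
```

Call:
{"op": "step_arm", "data": {
  "plan": [
    [1,0,0,0.001,0],
    [1,0,0,0.001,0]
  ]
}}

```text
time: 6.92
tool_pos: [0.4527, -0.0255, 0.0518]
tool_rot: [3.141, -0.001, -2.734]
contact_force: [-3.5, -0.8, 5.3]
opening: 0.0003
grip_force: 2.5
```

Call:
{"op": "step_arm", "data": {
  "plan": [
    [1,0,0,0.001,0],
    [1,0,0,0.001,0]
  ]
}}

```text
time: 7.18
tool_pos: [0.4526, -0.0255, 0.0507]
tool_rot: [3.141, -0.001, -2.734]
contact_force: [-3.6, -1.4, 4.5]
opening: 0.0005
grip_force: 2.2
```

Call:
{"op": "step_arm", "data": {
  "plan": [
    [1,0,0,0.001,0],
    [1,0,0,0.001,0]
  ]
}}

```text
time: 7.42
tool_pos: [0.4526, -0.0255, 0.0501]
tool_rot: [3.142, -0.001, -2.734]
contact_force: [-5.1, -1.6, 9.7]
opening: 0.0001
grip_force: 4.7
```

Call:
{"op": "step_arm", "data": {
  "plan": [
    [1,0,0,0.001,0],
    [1,0,0,0.001,0]
  ]
}}

```text
time: 7.68
tool_pos: [0.4526, -0.0256, 0.0498]
tool_rot: [-3.141, -0.001, -2.734]
contact_force: [-7.4, -2.1, 19.1]
opening: 0.0004
grip_force: 9.3
```

```bash
python3 - <<'E'
from plan import *
cm=read_camera("scene"); P=local(cloud(cm).reshape(-1,3),ctr,yaw)*1000
for a,b in((6,28),(84,100)):
    t=P[:,1]; m=(t>a)&(t<b)&(-P[:,0]>50)&(-P[:,0]<74)&(P[:,2]>60)&(P[:,2]<90)
    o=-P[m,0]-44; print(a,b,m.sum(),np.polyfit(o,P[m,2],1).round(3),np.median(P[m,2]).round(1))
m=(abs(P[:,0])<30)&(P[:,1]<20)&(P[:,1]>-60)&(abs(P[:,2]-64)<12); print("mid",P[m,2].mean())
E
```

```text
6 28 99 [-4.3000e-02  7.2282e+01] 71.8
84 100 37 [ 0.087 69.558] 71.8
mid 63.89836929866043
```

Call:
{"op": "step_arm", "data": {
  "plan": [
    [1,0,0,-0.045,0],
    [1,0,-0.055,-0.045,0],
    [1,0,-0.108,-0.045,0],
    [1,0,-0.108,-0.045,0],
    [1,0,-0.108,-0.02,0],
    [1,0,-0.108,-0.011,0],
    [1,0,-0.108,-0.01,0],
    [1,0,-0.108,-0.009,0],
    [1,0,-0.108,-0.008,0],
    [1,0,-0.108,-0.007,0],
    [1,0,-0.108,-0.006,0],
    [1,0,-0.108,-0.005,0],
    [1,0,-0.108,-0.004,0],
    [1,0,-0.108,-0.003,0],
    [1,0,-0.108,-0.002,0],
    [1,0,-0.108,-0.001,0],
    [1,0,-0.108,-0.001,0]
  ]
}}

```text
time: 9.85
tool_pos: [0.4956, -0.1247, 0.0503]
tool_rot: [-3.141, -0.001, -2.734]
contact_force: [-3.4, -0.4, 4.3]
opening: 0.0002
grip_force: 2.1
```

Call:
{"op": "step_arm", "data": {
  "plan": [
    [1,0,0,0.001,0],
    [1,0,0,0.001,0]
  ]
}}

```text
time: 10.1
tool_pos: [0.4956, -0.1247, 0.05]
tool_rot: [-3.141, -0.0, -2.734]
contact_force: [-5.4, -0.5, 12.5]
opening: 0.0003
grip_force: 6.2
```

Call:
{"op": "step_arm", "data": {
  "plan": [
    [1,0,0,0.001,0],
    [1,0,0,0.001,0]
  ]
}}

```text
time: 10.35
tool_pos: [0.4957, -0.1248, 0.0498]
tool_rot: [-3.141, -0.0, -2.734]
contact_force: [-8.1, -0.3, 20.0]
opening: 0.0004
grip_force: 10.0
```

```bash
python3 - <<'E'
from plan import *
heights("scene")
E
```

```text
scene near_left 295 z24 71.0 ang -0.113
scene near_right 151 z24 69.9 ang -0.284
scene end_right 6 z24 76.0 ang -0.100
scene far_right 8 z24 77.9 ang 0.142
scene far_left 227 z24 76.5 ang 0.145
scene end_left 311 z24 77.4 ang 0.192
mid 63.89565131403418
```

Call:
{"op": "step_arm", "data": {
  "plan": [
    [1,0,0,-0.045,0],
    [1,-0.034,-0.022,-0.045,0],
    [1,-0.068,-0.044,-0.045,0],
    [1,-0.068,-0.044,-0.045,0],
    [1,-0.068,-0.044,-0.02,0],
    [1,-0.068,-0.044,-0.013,0],
    [1,-0.068,-0.044,-0.012,0],
    [1,-0.068,-0.044,-0.011,0],
    [1,-0.068,-0.044,-0.01,0],
    [1,-0.068,-0.044,-0.009,0],
    [1,-0.068,-0.044,-0.008,0],
    [1,-0.068,-0.044,-0.007,0],
    [1,-0.068,-0.044,-0.006,0],
    [1,-0.068,-0.044,-0.005,0],
    [1,-0.068,-0.044,-0.004,0],
    [1,-0.068,-0.044,-0.003,0],
    [1,-0.068,-0.044,-0.002,0],
    [1,-0.068,-0.044,-0.001,0],
    [1,-0.068,-0.044,0,0],
    [1,-0.068,-0.044,0,0]
  ]
}}

```text
time: 12.9
tool_pos: [0.577, -0.1394, 0.05]
tool_rot: [-3.138, 0.002, -2.734]
contact_force: [-3.3, -3.8, 12.8]
opening: 0.0005
grip_force: 6.2
```

Call:
{"op": "step_arm", "data": {
  "plan": [
    [1,0,0,0.001,0],
    [1,0,0,0.001,0]
  ]
}}

```text
time: 13.15
tool_pos: [0.5771, -0.1395, 0.0499]
tool_rot: [-3.137, 0.002, -2.734]
contact_force: [-4.4, -2.5, 17.5]
opening: 0.0004
grip_force: 9.1
```

```bash
python3 - <<'E'
from plan import *
heights("top");heights("scene")
E
```

```text
top near_left 336 z24 72.2 ang -0.013Traceback (most recent call last):
  File "<stdin>", line 2, in <module>
  File "plan.py", line 13, in heights
    f=np.polyfit(o[m]-e,P[m,2],1); print(n,k,m.sum(),"z24 %.1f ang %.3f"%(np.polyval(f,24),f[0]))
    raise TypeError("expected non-empty vector for x")
TypeError: expected non-empty vector for x
```

Call:
{"op": "step_arm", "data": {
  "plan": [
    [1,0,0,-0.045,0],
    [1,-0.034,0.023,-0.045,0],
    [1,-0.067,0.047,-0.045,0],
    [1,-0.067,0.047,-0.045,0],
    [1,-0.067,0.047,-0.02,0],
    [1,-0.067,0.047,-0.013,0],
    [1,-0.067,0.047,-0.012,0],
    [1,-0.067,0.047,-0.011,0],
    [1,-0.067,0.047,-0.01,0],
    [1,-0.067,0.047,-0.009,0],
    [1,-0.067,0.047,-0.008,0],
    [1,-0.067,0.047,-0.007,0],
    [1,-0.067,0.047,-0.006,0],
    [1,-0.067,0.047,-0.005,0],
    [1,-0.067,0.047,-0.004,0],
    [1,-0.067,0.047,-0.003,0],
    [1,-0.067,0.047,-0.002,0],
    [1,-0.067,0.047,-0.001,0],
    [1,-0.067,0.047,0,0],
    [1,-0.067,0.047,0,0]
  ]
}}

```text
time: 15.7
tool_pos: [0.6208, -0.068, 0.05]
tool_rot: [-3.139, 0.005, -2.734]
contact_force: [-1.0, 2.9, 15.0]
opening: 0.0001
grip_force: 8.1
```

Call:
{"op": "step_arm", "data": {
  "plan": [
    [1,0,0,0.001,0],
    [1,0,0,0.001,0]
  ]
}}

```text
time: 15.95
tool_pos: [0.6209, -0.068, 0.0499]
tool_rot: [-3.139, 0.005, -2.734]
contact_force: [-4.0, 2.8, 21.4]
opening: 0.0005
grip_force: 10.8
```

```bash
python3 - <<'E'
from plan import *
heights("scene")
E
```

```text
scene near_left 346 z24 70.7 ang -0.135
scene near_right 385 z24 70.4 ang -0.180
scene end_right 324 z24 71.9 ang -0.025
scene far_right 285 z24 74.7 ang -0.134
scene far_left 286 z24 76.1 ang 0.130
scene end_left 301 z24 77.3 ang 0.186
mid 64.04904512769076
```

Call:
{"op": "step_arm", "data": {
  "plan": [
    [1,0,0,-0.045,0],
    [1,0.001,0.054,-0.045,0],
    [1,0.001,0.107,-0.045,0],
    [1,0.001,0.107,-0.045,0],
    [1,0.001,0.107,-0.02,0],
    [1,0.001,0.107,-0.013,0],
    [1,0.001,0.107,-0.012,0],
    [1,0.001,0.107,-0.011,0],
    [1,0.001,0.107,-0.01,0],
    [1,0.001,0.107,-0.009,0],
    [1,0.001,0.107,-0.008,0],
    [1,0.001,0.107,-0.007,0],
    [1,0.001,0.107,-0.006,0],
    [1,0.001,0.107,-0.005,0],
    [1,0.001,0.107,-0.004,0],
    [1,0.001,0.107,-0.003,0],
    [1,0.001,0.107,-0.002,0],
    [1,0.001,0.107,-0.001,0],
    [1,0.001,0.107,0,0],
    [1,0.001,0.107,0,0]
  ]
}}

```text
time: 18.5
tool_pos: [0.5773, 0.0298, 0.0498]
tool_rot: [-3.139, 0.005, -2.734]
contact_force: [-5.1, 0.8, 25.9]
opening: 0.0004
grip_force: 12.7
```

```bash
python3 - <<'E'
from plan import *
heights("scene"); print(W)
E
```

```text
scene near_left 345 z24 71.0 ang -0.127
scene near_right 394 z24 70.2 ang -0.184
scene end_right 318 z24 71.8 ang -0.009
scene far_right 283 z24 71.8 ang -0.012
scene far_left 246 z24 74.8 ang -0.135
scene end_left 305 z24 77.4 ang 0.196
mid 64.01302774291042
{'near_left': array([ 0.45248619, -0.02450099]), 'near_right': array([ 0.4952051, -0.1236932]), 'end_right': array([ 0.57506346, -0.13720775]), 'far_right': array([ 0.62011381, -0.06989901]), 'far_left': array([0.5773949, 0.0292932]), 'end_left': array([0.49753654, 0.04280775])}
```

```bash
python3 - <<'E'
from plan import *
T=observe()["tool_pos"]
for n in("scene","top"):
    P=local(cloud(read_camera(n)).reshape(-1,3),T[:2],yaw)*1000
    for a,b in((20,40),(40,60),(60,80),(80,110)):
        m=(P[:,1]>a)&(P[:,1]<b)&(abs(P[:,0])<45)&(P[:,2]>95)
        print(n,a,b,m.sum(),np.percentile(P[m,2],[0,2,10]).round() if m.sum() else "")
P=local(cloud(read_camera("top")).reshape(-1,3),ctr,yaw)*1000
m=(abs(P[:,0]-24)<50)&(P[:,1]>130)&(P[:,1]<240)&(P[:,2]>80)&(P[:,2]<110)
print("jar",m.sum(),P[m].min(0) if m.sum() else "",P[m].max(0) if m.sum() else"")
E
```

```text
scene 20 40 607 [141. 150. 162.]
scene 40 60 346 [149. 151. 154.]
scene 60 80 327 [137. 144. 153.]
scene 80 110 243 [ 96.  99. 142.]
top 20 40 950 [139. 160. 245.]
top 40 60 665 [165. 174. 394.]
top 60 80 411 [178. 180. 412.]
top 80 110 99 [176. 178. 179.]
jar 320 [ -1.20816253 183.21639826  91.38586558] [ 59.10693627 226.07617136 106.78465329]
```

Call:
{"op": "step_arm", "data": {
  "plan": [
    [1,0,0,-0.045,0],
    [1,0.034,0.022,-0.045,0],
    [1,0.068,0.044,-0.045,0],
    [1,0.068,0.044,-0.045,0],
    [1,0.068,0.044,-0.02,0],
    [1,0.068,0.044,-0.014,0],
    [1,0.068,0.044,-0.012,0],
    [1,0.068,0.044,-0.011,0],
    [1,0.068,0.044,-0.01,0],
    [1,0.068,0.044,-0.009,0],
    [1,0.068,0.044,-0.008,0],
    [1,0.068,0.044,-0.007,0],
    [1,0.068,0.044,-0.006,0],
    [1,0.068,0.044,-0.005,0],
    [1,0.068,0.044,-0.004,0],
    [1,0.068,0.044,-0.003,0],
    [1,0.068,0.044,-0.002,0],
    [1,0.068,0.044,-0.001,0],
    [1,0.068,0.044,0,0],
    [1,0.068,0.044,0,0]
  ]
}}

```text
time: 21.2
tool_pos: [0.4961, 0.0441, 0.0494]
tool_rot: [-3.142, 0.003, -2.734]
contact_force: [-10.6, 5.0, 33.4]
opening: 0.0004
grip_force: 16.9
```

Now lift well clear, retreat and check.

Call:
{"op": "step_arm", "data": {
  "plan": [
    [1,0,0,-0.06,0],
    [1,0,0,-0.12,0],
    [1,0,0,-0.16,0],
    [1,0.06,0.06,-0.16,0],
    [1,0.1,0.12,-0.16,0],
    [1,0.1,0.18,-0.16,0],
    [1,0.1,0.24,-0.16,0],
    [1,0.1,0.3,-0.16,0],
    [1,0.1,0.34,-0.16,0],
    [1,0.1,0.34,-0.16,0],
    [1,0.1,0.34,-0.16,0]
  ]
}}

```text
time: 22.58
tool_pos: [0.269, 0.3155, 0.2058]
tool_rot: [-3.141, 0.0, -2.733]
contact_force: [0.1, -0.9, -0.1]
opening: 0.0002
grip_force: 0.0
```

```bash
python3 - <<'E'
from plan import *
c=heights("top"); np.savez("top.npz",**c); c=heights("scene"); np.savez("scene.npz",**c)
cv2.imwrite("pics/end.png",c["img"][...,::-1])
E
python3 a.py
```

```text
top near_left 333 z24 72.2 ang -0.019
top near_right 325 z24 72.1 ang -0.036
top end_right 312 z24 71.9 ang -0.025
top far_right 307 z24 72.1 ang -0.009
top far_left 318 z24 71.9 ang -0.043
top end_left 328 z24 72.2 ang -0.008
mid 64.1507519861635
scene near_left 347 z24 71.0 ang -0.128
scene near_right 389 z24 70.6 ang -0.167
scene end_right 317 z24 72.0 ang 0.002
scene far_right 273 z24 71.6 ang -0.035
scene far_left 258 z24 71.8 ang -0.047
scene end_left 291 z24 72.0 ang -0.025
mid 63.92088204309531
top 6254 ((537.001220703125, -46.39207458496094), (163.49502563476562, 225.23236083984375), 23.671987533569336)
[[ 416.91663    23.926838]
 [ 507.3474   -182.35425 ]
 [ 657.0858   -116.71098 ]
 [ 566.655      89.5701  ]]
scene 6084 ((536.6246948242188, -48.058349609375), (165.11483764648438, 224.7338409423828), 23.32323455810547)
[[ 416.32532    22.440647]
 [ 505.30148  -183.92928 ]
 [ 656.9241   -118.55734 ]
 [ 567.9479     87.81258 ]]
honey [0.48280053 0.13951121 0.10213048] [0.39776013 0.04069711 0.07504595] [0.51441089 0.17051243 1.08231034]
spice [ 0.6789718  -0.02893825  0.11028975] [ 0.39776013 -0.05129746  0.07521259] [0.70789304 0.04069711 1.08231034]
mill [ 0.67037172 -0.17414915  0.11095401] [ 0.39776013 -0.19724335  0.07514909] [0.69571201 0.04069711 1.08231034]
```

View pics/end.png

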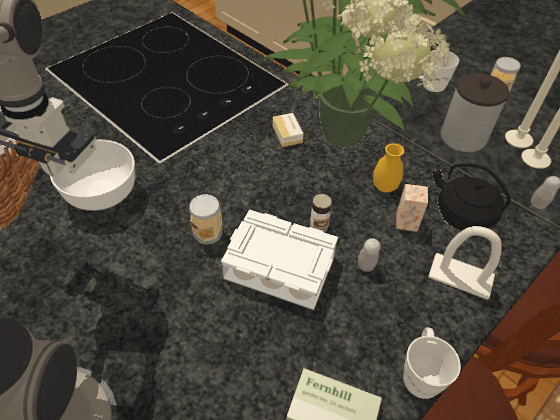

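The lid is level all round (box at about pixel 285,257), with every section at 72 mm. The box, the jars and the mill have not moved.

```bash
python3 -c "
from cell import *
print(hand_in())"
```

```text
the job is handed in; nothing more can be done
None
```

All six rim sections were pressed, in order, to their hard stops. The camera shows them level at 72 mm, with the box, jars and pepper mill where they started, and the job is handed in at about 23 s.

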